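# Unload the test bar from the indent reader and report the stage clear

## Task

The steel test bar in the indent reader has been measured: slide it forward along its track until it is fully out from under the yellow lip and the white head, then lay it gently flat on the floor of the green tray, leaving the two round blocks there where they are. Once the bar is in the tray and let go, press the black hand switch fully down and release it to report that the reader is empty.

Things in the scene. Friction and masses are not known exactly. Their poses are not given: they have to be found in the camera images.
- reader: Indent reader, fixed, its opening facing to the robot's right: dark base plate, black track, yellow lip, white head. Origin on the worktop below the middle of the head's front face; x points into the machine, away from the opening; z up. Base plate x -160 to +155 mm, y -75 to +75, top at z 8. In front of x 0 nothing stands above or beside the track. Back stop at x +110.
- lip_edge (a point): Middle of the lower front edge of the yellow hold-down lip, at (20, 0, 37) mm in the reader's frame. The lip bridges the bar: x +20 to +45, y -32 to +32, z 37 to 48 mm; 3 mm of air over the bar, so it cannot be lifted there. Guides 8 mm wide stand beside the bar only from x +20 to +110 (inner faces at y +-24, top z 38).
- test_bar: Loose flat steel-grey bar, 120 mm long (x), 44 wide (y), 14 thick, 0.25 to 0.5 kg, five dark indents on top. Origin mid-underside, z up. It starts flat on the track, x along the reader's x, front end (-x) 20 to 32 mm in front of the head, the rest under head and lip. It overhangs the track by 7 mm each side, so fingertips may go below its underside there.
- tray: Shallow green tray, fixed, outer 240 (x) x 340 (y) mm, walls 3 mm thick and 32 mm high, floor top 3 mm above the worktop. Origin in the middle of its underside, x and y along its sides. Its +y half is empty; the two round blocks lie in its -y half.
- block_a: Loose round steel block, 64 mm across, 12 thick, in the tray; origin in the middle of its underside.
- block_b: Loose round steel block, 64 mm across, 12 thick, in the tray; origin in the middle of its underside.
- press_point (a point): Where to press the black hand switch (81 x 94 x 30 mm, fixed): on top of its ribbed pad near the free edge, about 30 mm above the worktop. x points from the free edge to the hinge, which lies 46 mm away. Fully pressed (about 6 N) it sinks 4 mm here; it springs back when let go.
- report_switch_pad (a joint): Angle of the switch's sprung pad: 0 up, 0.087 rad fully down.
- head_edge (a point): Middle of the lower front edge of the white head, at (0, 0, 85) mm in the reader's frame. Head: x 0 to +150, y -62 to +62, z 85 to 250 mm, front face upright. No upright gripper fits over the bar's front end: reach in from the opening with the tool tilted some 30 to 40 degrees, fingers beside the bar.
- track_end (a point): Middle of the front end of the raised track's top, at (-155, 0, 20) mm in the reader's frame. The track is 30 mm wide, its top at z 20 mm, and runs along x to +110.

How it is judged:
By the outcome, as a careful person would: the job done as asked, in the order asked, and still so for the second after the job is handed in, with the robot touching nothing.
It also fails if it takes over 70 s, if anything falls off the work surface, if the arm or the gripper's body presses on something with over 40 N, if the wrist force passes 120 N, or if a joint passes its speed limit or range.

## Robot

A 6-joint arm with a two-finger parallel gripper is mounted at the origin on a cart in front of the work surface, level with it; the furniture and walls round the work are solid. World frame = base frame: x ahead of the robot, y to its left, z up, the work surface at z = 0. Lengths are in m, angles in rad, forces in N, time in s.
With the tool pointing down it reaches from about 0.2 to 0.875 m from the base axis. Payload 3.4 kg.
Tool frame: the origin (TCP) lies at the very end of the fingers, on their centre line; the grasp point (between the pads) lies 19 mm behind it; z points along the fingers, y is the direction in which the jaws open and shut (so a half turn about z gives the same grasp; the last joint's range is limited). The gripper opens to 94 mm and grips with 3 to 60 N. Pads are 16 mm wide; open, the fingers measure 119 mm over their backs; the gripper's body (75 mm by 177 mm) begins 78 mm behind the grasp point.
Start: joints at [1.143, 0.276, 1.505, -0, 1.361, -0.121], TCP at [0.174, 0.548, 0.205] pointing down, gripper open.
Joint ranges: [-2.89, 2.89], [-0.75, 2.08], [0.22, 2.7], [-1.18, 4.32], [0.11, 2.71], [-2.7, 2.7]. Speed limits (rad/s): [2.57, 2.57, 3.14, 3.14, 3.14, 3.14].

## Interface

Orientations are given as a unit quaternion [w, x, y, z].
In Python, from rig import observe, cams, order, regions_of, place_of gives the robot as it stands. The module is installed in compiled form; this text tells all that it offers.
- The arm moves only by the tool servo_tool, never from a script. Its argument "deltas" is a list of rows, each a list of 6 numbers: the shift along the tool's x, y, z in m, then the turn, a rotation vector about the tool's x, y, z in degrees. A call has 1 to 10 rows; each row shifts and turns the commanded pose from where the row before left it, along the tool's axes as they then stand; what a row does not reach is not made up. A row lasts 1/10 s, in which the tool goes at most 50 mm and 8.59 degrees, less where a joint would pass 70% of its speed; a pose out of reach is approached as far as the arm can. A call is refused whole if a number of a shift passes 0.05 or a number of a turn 8.59, either way. A call with a gripper value outside its range is refused whole. "hand" is the opening in per cent of the stroke, from 0 (shut) to 100 (fully open), set as the call begins (left out, the last holds). The fingers move at their own pace and stop on an object; "squeeze" is the grip in N (left out, the last holds). Time passes only in rows, so rows that do not move let the fingers close. It gives the time, the measured TCP pose, the force and the opening at its end, in the units of the state.
- observe(): the state, without advancing time (a new reading comes with each control period).
- cams.grab_frame(name): name is "scene" or "top" or "wrist"; returns a dict with "color" (420x560x3 uint8, red, green, blue), "fx", "fy", "cx", "cy" (pixels), "camera_from_world" (4x4, takes a point from world to camera coordinates); the wrist camera has in their place "T_tool_cam" (4x4, takes a point from camera to tool coordinates, whose origin is the TCP and whose axes are the flange's). Camera axes: x right, y up, looking along -z (the intrinsics and any distortion apply to the point x, -y, -z); pixel columns grow to the right and rows downward; lengths in m; the calibration is good to about 2 mm. A picture is of the moment at which its call begins: read the wrist's pose just before it. There is no depth.
- order.job_done(): hands the job in, once; it reports no verdict.
Trained networks look in the newest picture that a camera, given by its name, has taken for a name from the list of things; names that differ only in an ending like _2 or _b are one class to them, and where a whole thing is asked for, a point or a joint stands for the part that bears it (a point fixed in the world has none). Each returns a list of dicts, best first, with "conf" (0 to 1); they miss things now and then, are a little off and sometimes report something else, mostly with a low value. They report only what shows in the picture. A call takes as long as a camera call.
- regions_of(camera, thing): "mask" (420x560 bool, what is visible of it) and "bbox" ([centre column, centre row, width, height] in pixels, round what is visible of it).
- place_of(camera, thing): "xy" ([column, row] in pixels: a listed point, or the origin of a listed thing).
The state is a dict: "t": time; "joints": joint angles; "joint_velocities": joint speeds; "tau": joint torques, N m; "tool_pos": TCP position; "ee_rot": TCP orientation; "wrist_force": force on the tool from outside, world axes, zero at the start; "ft_torque": the same for the moment, N m; "grip_width": finger opening in m.
Only numpy, scipy, OpenCV 4.12 (cv2) and the standard library are available. Lean on these libraries where they do the work, as an engineer would, in place of code of your own. Each camera call takes 0.05 s, during which the arm holds its last target.

## Working session

There is one attempt and no reset: what is moved stays moved. The work goes in short steps, Python scripts to look and compute and a tool call to move; the robot and the scene stay as the last step left them, time stands still between calls to the robot, and variables do not carry over. Pictures are saved under pics/ and viewed, and the job is handed in when it is done.

Besides the shell and the picture viewer there is one more tool, called after "Call:" as a command line: name --pt "numbers of a row" for each row, then --argument value for the rest. servo_tool: Moves the arm, as the interface text tells. Its arguments: {"type":"object","properties":{"deltas":{"type":"array"},"hand":{"type":"number"},"squeeze":{"type":"number"}},"required":["deltas"]}

```bash
mkdir -p pics; ls; cat > h.py <<'E'
import numpy as np, cv2
from rig import observe, cams, order, regions_of, place_of
from scipy.spatial.transform import Rotation as R
def grab(n):
    o=observe(); f=cams.grab_frame(n); return o,f
def save(f,name): cv2.imwrite('pics/'+name,cv2.cvtColor(f['color'],cv2.COLOR_RGB2BGR))
def Rt(q): return R.from_quat([q[1],q[2],q[3],q[0]]).as_matrix()
def cam_pose(f,o=None):
    if 'camera_from_world' in f:
        return np.linalg.inv(np.array(f['camera_from_world']))
    T=np.eye(4);T[:3,:3]=Rt(o['ee_rot']);T[:3,3]=o['tool_pos'];return T@np.array(f['T_tool_cam'])
def atz(f,px,z,o=None):
    P=cam_pose(f,o); d=np.array([(px[0]-f['cx'])/f['fx'],-(px[1]-f['cy'])/f['fy'],-1.]); d=P[:3,:3]@d; c=P[:3,3]
    return c+d*(z-c[2])/d[2]
def proj(f,p,o=None):
    P=np.linalg.inv(cam_pose(f,o)); q=P[:3,:3]@np.array(p)+P[:3,3]
    return [f['cx']+f['fx']*q[0]/-q[2], f['cy']+f['fy']*q[1]/q[2]]
E
python3 - <<'E'
from h import *
for n in ['scene','top','wrist']:
    o,f=grab(n); save(f,n+'0.png'); print(n,{k:v for k,v in f.items() if k not in('color',)}.keys(), f['fx'],cam_pose(f,o)[:3,3].round(3))
    for t,z in [('test_bar',.02),('tray',0),('block_a',.003),('press_point',.03),('lip_edge',.037),('head_edge',.085),('track_end',.02),('reader',0)]:
        try:
            print(' ',t,[(round(r['conf'],2),np.round(r['xy'],1).tolist(),atz(f,r['xy'],z,o).round(4).tolist()) for r in place_of(n,t)][:3])
        except Exception as e: print(t,e)
print(o)
E
```

```text
pics
scene dict_keys(['fx', 'fy', 'cx', 'cy', 'camera_from_world']) 514.6721008116416 [-0.257 -0.449  1.097]
  test_bar [(0.73, [214.0, 160.6], [0.6584, 0.2825, 0.02]), (0.26, [177.6, 221.1], [0.4089, 0.2396, 0.02])]
  tray [(0.95, [364.9, 258.6], [0.5413, -0.2594, 0.0])]
  block_a [(0.95, [407.6, 247.1], [0.6262, -0.3466, 0.003]), (0.91, [395.1, 285.2], [0.4974, -0.3574, 0.003])]
  press_point [(0.68, [174.6, 223.9], [0.3908, 0.2346, 0.03])]
  lip_edge [(0.91, [215.0, 162.2], [0.6395, 0.2645, 0.037])]
  head_edge [(0.85, [213.1, 154.0], [0.6256, 0.2559, 0.085])]
  track_end [(0.64, [241.8, 203.2], [0.5466, 0.117, 0.02])]
  reader [(0.63, [217.9, 175.4], [0.6258, 0.25, 0.0])]
top dict_keys(['fx', 'fy', 'cx', 'cy', 'camera_from_world']) 390.76486426333247 [ 0.336 -0.019  1.32 ]
  test_bar [(0.74, [195.2, 173.5], [0.6411, 0.2881, 0.02])]
  tray [(0.65, [196.4, 175.2], [0.6397, 0.2886, 0.0])]
  block_a [(0.86, [385.0, 205.6], [0.523, -0.356, 0.003]), (0.69, [383.6, 179.4], [0.6137, -0.356, 0.003]), (0.26, [206.3, 237.7], [0.4227, 0.2502, 0.003])]
  press_point [(0.74, [207.9, 237.3], [0
[... 606 characters left out ...]

{'t': 0.9, 'joints': array([ 1.14304220e+00,  2.75859740e-01,  1.50490881e+00,  2.09676693e-05,
        1.36070734e+00, -1.20999723e-01]), 'joint_velocities': array([-9.29463095e-04, -9.42593753e-04,  1.61085482e-03, -6.41343020e-04,
       -1.89926734e-04,  1.84114660e-05]), 'tau': array([-1.23865484e-03, -4.04447401e+01, -2.37500650e+01,  6.99691731e-02,
        2.48930597e-02,  1.06670376e-05]), 'tool_pos': array([0.17363864, 0.54818278, 0.20551248]), 'ee_rot': array([5.94892099e-06, 1.52778716e-01, 9.88260421e-01, 5.89777012e-05]), 'wrist_force': array([ 0.67084268,  0.13271083, -0.2688215 ]), 'ft_torque': array([-0.00105977, -0.03627746,  0.01401782]), 'grip_width': 0.0941069347058266}
```

View pics/scene0.png

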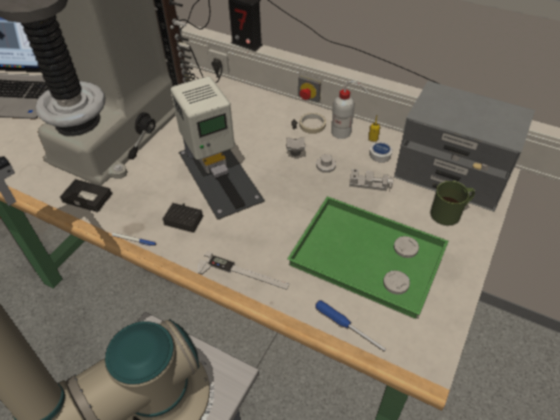

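View pics/top0.png

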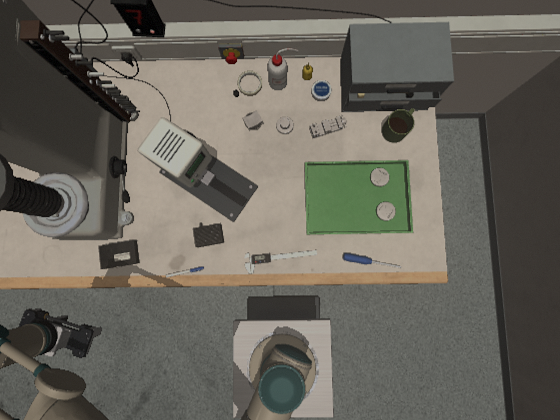

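View pics/wrist0.png

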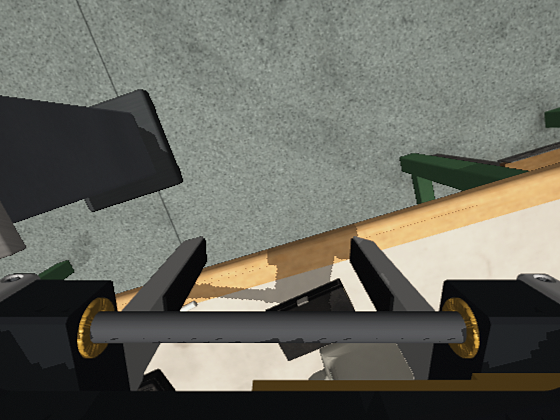

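The pictures show the reader at top (205,175) with its opening toward the lower right. The tray is at top (358,197), with the blocks in its right part, and the switch is at top (208,235). The two fixed cameras disagree by up to 17 mm on the reader. I'll take the wrist camera to a tilted stand-off in front of the reader and measure from there.

```bash
cat >> h.py <<'E'
def Rtool(yaw,tilt):
    """yaw deg of direction u (approach), tool y = u+90deg, tilt deg"""
    a=np.radians(yaw);t=np.radians(tilt)
    u=np.array([np.cos(a),np.sin(a),0]);v=np.array([-np.sin(a),np.cos(a),0]);w=np.array([0,0,1.])
    z=np.sin(t)*u-np.cos(t)*w; return np.stack([np.cross(v,z),v,z],1)
def plan(p1,R1,n,p0=None,R0=None,dm=3,da=1):
    if p0 is None:
        o=observe();p0=np.array(o['tool_pos']);R0=Rt(o['ee_rot'])
    rv=R.from_matrix(R0.T@R1).as_rotvec(degrees=True)/n; Rc=R0.copy();p=np.array(p0,float);rows=[]
    for i in range(n):
        s=Rc.T@((np.array(p1)-p)/(n-i)); s=s.round(dm); r=rv.round(da)
        rows.append(s.tolist()+r.tolist()); p=p+Rc@s; Rc=Rc@R.from_rotvec(r,degrees=True).as_matrix()
    print('end',p.round(4),'err deg',R.from_matrix(Rc.T@R1).magnitude()*57.3)
    print(str(rows).replace('-0.0,','0.0,'))
    return p,Rc
E
python3 - <<'E'
from h import *
o,f=grab('wrist'); print(np.array(f['T_tool_cam']).round(3), f['cx'],f['cy'],f['fy'])
Rm=Rtool(100,0)
p,r=plan([.36,.25,.32],Rtool(35,10),10)
u=np.array([np.cos(np.radians(52)),np.sin(np.radians(52)),0])
b=np.array([.628,.247,.03])-.02*u
R1=Rtool(52,35)
print(b-.15*R1[:,2])
plan(b-.15*R1[:,2],R1,7,p,r)
E
```

```text
[[ 0.     0.966  0.258  0.073]
 [ 1.    -0.    -0.001 -0.   ]
 [-0.001  0.258 -0.966 -0.179]
 [ 0.     0.     0.     1.   ]] 277.8648656510869 209.6887852935002 293.9608370863782
end [0.3601 0.2497 0.3199] err deg 0.6567863394093351
[[-0.027, -0.023, -0.011, -0.5, -0.9, -5.2], [-0.025, -0.025, -0.011, -0.5, -0.9, -5.2], [-0.023, -0.027, -0.011, -0.5, -0.9, -5.2], [-0.02, -0.029, -0.011, -0.5, -0.9, -5.2], [-0.018, -0.031, -0.011, -0.5, -0.9, -5.2], [-0.015, -0.032, -0.011, -0.5, -0.9, -5.2], [-0.012, -0.033, -0.011, -0.5, -0.9, -5.2], [-0.009, -0.034, -0.011, -0.5, -0.9, -5.2], [-0.006, -0.034, -0.012, -0.5, -0.9, -5.2], [-0.004, -0.035, -0.012, -0.5, -0.9, -5.2]]
[0.56271743 0.16344212 0.15287281]
end [0.5629 0.1634 0.1534] err deg 0.42523183408258247
[[-0.012, -0.027, 0.026, -0.9, -3.5, -2.3], [-0.01, -0.028, 0.026, -0.9, -3.5, -2.3], [-0.007, -0.028, 0.027, -0.9, -3.5, -2.3], [-0.004, -0.029, 0.026, -0.9, -3.5, -2.3], [-0.002, -0.03, 0.026, -0.9, -3.5, -2.3], [0.001, -0.03, 0.026, -0.9, -3.5, -2.3], [0.004, -0.03, 0.025, -0.9, -3.5, -2.3]]
```

Call:
servo_tool --pt "-0.027 -0.023 -0.011 -0.5 -0.9 -5.2" --pt "-0.025 -0.025 -0.011 -0.5 -0.9 -5.2" --pt "-0.023 -0.027 -0.011 -0.5 -0.9 -5.2" --pt "-0.02 -0.029 -0.011 -0.5 -0.9 -5.2" --pt "-0.018 -0.031 -0.011 -0.5 -0.9 -5.2" --pt "-0.015 -0.032 -0.011 -0.5 -0.9 -5.2" --pt "-0.012 -0.033 -0.011 -0.5 -0.9 -5.2" --pt "-0.009 -0.034 -0.011 -0.5 -0.9 -5.2" --pt "-0.006 -0.034 -0.012 -0.5 -0.9 -5.2" --pt "-0.004 -0.035 -0.012 -0.5 -0.9 -5.2"

```text
t: 2.4
tool_pos: [0.3602, 0.2485, 0.3207]
ee_rot: [0.082, -0.298, 0.951, 0.03]
wrist_force: [0.7, 0.5, 0.1]
grip_width: 0.0941
```

```bash
python3 - <<'E'
from h import *
o=observe();print(o['t'],o['tool_pos'],o['joints'].round(2))
u=np.array([np.cos(np.radians(52)),np.sin(np.radians(52)),0])
b=np.array([.628,.247,.03])-.02*u
R1=Rtool(52,35)
plan(b-.16*R1[:,2],R1,8)
E
```

```text
2.4 [0.36022956 0.24848085 0.32071801] [ 0.41 -0.09  1.66  0.04  1.41 -1.78]
end [0.5588 0.1591 0.1606] err deg 0.28065927113444555
[[-0.01, -0.024, 0.022, -0.8, -3.1, -2.0], [-0.008, -0.024, 0.022, -0.8, -3.1, -2.0], [-0.006, -0.025, 0.022, -0.8, -3.1, -2.0], [-0.004, -0.025, 0.022, -0.8, -3.1, -2.0], [-0.002, -0.026, 0.022, -0.8, -3.1, -2.0], [-0.001, -0.026, 0.022, -0.8, -3.1, -2.0], [0.002, -0.026, 0.021, -0.8, -3.1, -2.0], [0.004, -0.026, 0.021, -0.8, -3.1, -2.0]]
```

Call:
servo_tool --pt "-0.01 -0.024 0.022 -0.8 -3.1 -2.0" --pt "-0.008 -0.024 0.022 -0.8 -3.1 -2.0" --pt "-0.006 -0.025 0.022 -0.8 -3.1 -2.0" --pt "-0.004 -0.025 0.022 -0.8 -3.1 -2.0" --pt "-0.002 -0.026 0.022 -0.8 -3.1 -2.0" --pt "-0.001 -0.026 0.022 -0.8 -3.1 -2.0" --pt "0.002 -0.026 0.021 -0.8 -3.1 -2.0" --pt "0.004 -0.026 0.021 -0.8 -3.1 -2.0" --pt "0 0 0 0 0 0" --pt "0 0 0 0 0 0"

```text
t: 3.4
tool_pos: [0.5601, 0.2052, 0.1908]
ee_rot: [0.235, -0.391, 0.884, 0.099]
wrist_force: [-0.3, 0.0, 0.3]
grip_width: 0.0941
```

```bash
cat > m.py <<'E'
from h import *
import sys
o,f=grab('wrist'); save(f,sys.argv[1]); print(o['t'],np.round(o['tool_pos'],4),o['joints'].round(2))
for t,z in [('test_bar',.02),('lip_edge',.037),('head_edge',.085),('track_end',.02),('reader',0)]:
    print(' ',t,[(round(r['conf'],2),np.round(r['xy'],1).tolist(),atz(f,r['xy'],z,o).round(4).tolist()) for r in place_of('wrist',t)][:2])
np.savez('last.npz',p=o['tool_pos'],q=o['ee_rot'],T=f['T_tool_cam'])
E
python3 m.py wrist1.png
```

```text
3.4 [0.5601 0.2052 0.1908] [-0.01  0.11  1.89  0.51  0.84 -2.7 ]
  test_bar [(0.71, [269.5, 204.9], [0.653, 0.2859, 0.02])]
  lip_edge [(0.8, [265.5, 199.7], [0.639, 0.2646, 0.037])]
  head_edge [(0.57, [260.3, 219.4], [0.6318, 0.2516, 0.085])]
  track_end [(0.65, [234.1, 38.4], [0.5372, 0.1188, 0.02])]
  reader [(0.56, [266.2, 167.2], [0.6234, 0.2477, 0.0])]
```

View pics/wrist1.png

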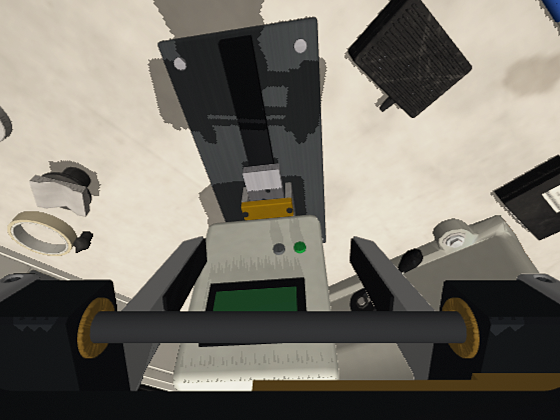

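The wrist roll sits at its limit of -2.7 (about 30 mm short of the goal), so the reach-in has to use the half-turned grasp, with the camera on the head's side. The view itself is good for measuring: front plate corners near (160,42) and (317,17), bar's front end near (262,165), yellow lip at (268,208).

```bash
python3 - <<'E'
import cv2
im=cv2.imread('pics/wrist1.png')
c=cv2.resize(im[0:240,140:340],(666,800),interpolation=cv2.INTER_CUBIC)
cv2.imwrite('pics/z1a.png',cv2.resize(im[0:120,150:340],(760,480),interpolation=cv2.INTER_CUBIC))
cv2.imwrite('pics/z1b.png',cv2.resize(im[140:230,200:335],(720,480),interpolation=cv2.INTER_CUBIC))
E
```

```text
(no output)
```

View pics/z1a.png

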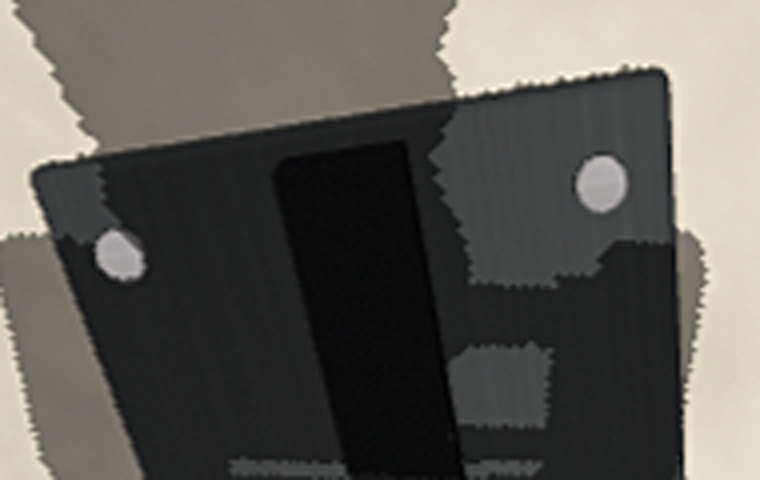

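View pics/z1b.png

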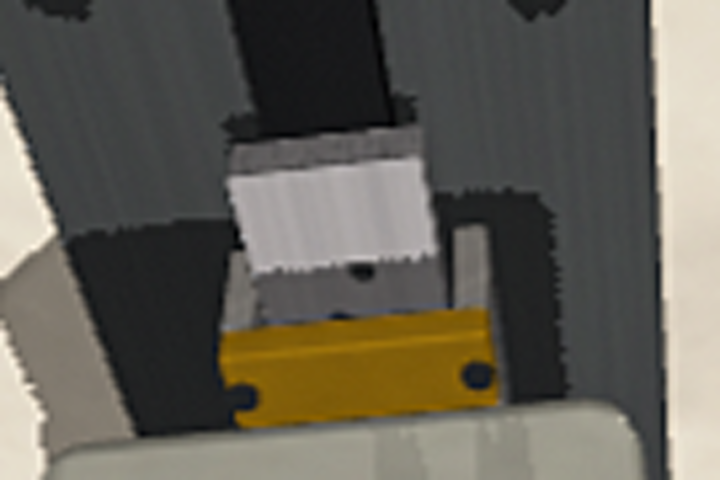

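```bash
cat > fit.py <<'E'
from h import *
from scipy.optimize import least_squares
L=np.load('last.npz'); T=np.eye(4);T[:3,:3]=Rt(L['q']);T[:3,3]=L['p'];P=np.linalg.inv(T@L['T'])
K=(293.96,277.86,209.69)
pts=[((158.5,42.5),(-160,-75,8)),((316.5,17.5),(-160,75,8)),((219,40),(-155,-15,20)),((251.7,35.5),(-155,15,20)),
((241.6,202.8),(20,-32,37)),((291.3,198.1),(20,32,37)),
((243.5,167.6),('f',-22,20)),((279.1,163.8),('f',22,20)),((242.75,173.4),('f',-22,34)),((279.1,169.4),('f',22,34))]
def res(s,full=False):
    c,sn=np.cos(s[2]),np.sin(s[2]);r=[]
    for px,(x,y,z) in pts:
        x=s[3] if x=='f' else x/1e3; y/=1e3;z/=1e3
        w=np.array([s[0]+c*x-sn*y,s[1]+sn*x+c*y,z+s[4]]); q=P[:3,:3]@w+P[:3,3]
        r+=[K[1]+K[0]*q[0]/-q[2]-px[0],K[2]+K[0]*q[1]/q[2]-px[1]]
    if not full: r=r+[s[4]/.002]
    return np.array(r)
s=least_squares(res,[.63,.25,.9,-.025,0.]).x
print(s[:2].round(4),np.degrees(s[2]).round(2),s[3:].round(4)); print(res(s,True).reshape(-1,2).round(1))
E
python3 fit.py
```

```text
[0.6258 0.2475] 55.27 [-0.0192 -0.0004]
[[-2.5 -0.6]
 [ 2.6 -0.6]
 [-0.5  2.3]
 [ 0.   1.8]
 [-0.4 -2. ]
 [ 0.3 -2. ]
 [ 0.  -0.7]
 [ 0.5 -0.7]
 [-0.3  0.6]
 [ 0.4  0.8]]
```

```bash
cat >> h.py <<'E'
ORG=np.array([.6258,.2475,0]);YAW=55.2
def rd(x,y,z):
    a=np.radians(YAW); return ORG+np.array([np.cos(a)*x-np.sin(a)*y,np.sin(a)*x+np.cos(a)*y,z])/1
def Rflip(yaw,tilt):
    M=Rtool(yaw,tilt).copy(); M[:,:2]*=-1; return M
E
python3 - <<'E'
from h import *
p,r=plan([.45,.10,.30],Rtool(-30,0),13)
G=Rflip(YAW,40); g=rd(.002,0,.017); print(g,g-.13*G[:,2])
plan(g-.13*G[:,2],G,14,p,r)
E
```

```text
end [0.4494 0.0998 0.3004] err deg 0.7736309840095505
[[0.006, 0.001, -0.013, 1.5, 1.9, 5.8], [0.006, 0.0, -0.013, 1.5, 1.9, 5.8], [0.007, -0.001, -0.013, 1.5, 1.9, 5.8], [0.007, -0.002, -0.012, 1.5, 1.9, 5.8], [0.007, -0.003, -0.012, 1.5, 1.9, 5.8], [0.007, -0.005, -0.012, 1.5, 1.9, 5.8], [0.007, -0.006, -0.011, 1.5, 1.9, 5.8], [0.007, -0.006, -0.011, 1.5, 1.9, 5.8], [0.007, -0.007, -0.01, 1.5, 1.9, 5.8], [0.006, -0.008, -0.01, 1.5, 1.9, 5.8], [0.005, -0.009, -0.01, 1.5, 1.9, 5.8], [0.005, -0.01, -0.009, 1.5, 1.9, 5.8], [0.004, -0.012, -0.009, 1.5, 1.9, 5.8]]
[0.62694143 0.2491423  0.017     ] [0.57925124 0.18052511 0.11658578]
end [0.5795 0.1806 0.1168] err deg 0.5241042253040269
[[-0.005, 0.01, 0.013, -2.3, 2.2, 6.5], [-0.005, 0.009, 0.013, -2.3, 2.2, 6.5], [-0.004, 0.009, 0.014, -2.3, 2.2, 6.5], [-0.003, 0.009, 0.014, -2.3, 2.2, 6.5], [-0.003, 0.009, 0.014, -2.3, 2.2, 6.5], [-0.002, 0.009, 0.014, -2.3, 2.2, 6.5], [-0.002, 0.009, 0.015, -2.3, 2.2, 6.5], [-0.002, 0.008, 0.015, -2.3, 2.2, 6.5], [-0.001, 0.008, 0.015, -2.3, 2.2, 6.5], [-0.001, 0.007, 0.016, -2.3, 2.2, 6.5], [-0.001, 0.007, 0.016, -2.3, 2.2, 6.5], [-0.001, 0.006, 0.016, -2.3, 2.2, 6.5], [-0.001, 0.006, 0.016, -2.3, 2.2, 6.5], [0.0, 0.005, 0.016, -2.3, 2.2, 6.5]]
```

Call:
servo_tool --pt "0.006 0.001 -0.03 0 0 0" --pt "0.006 0.0 -0.03 1.5 1.9 5.8" --pt "0.007 -0.001 -0.02 1.5 1.9 5.8" --pt "0.007 -0.002 -0.012 1.5 1.9 5.8" --pt "0.007 -0.003 -0.012 1.5 1.9 5.8" --pt "0.007 -0.005 -0.012 1.5 1.9 5.8" --pt "0.007 -0.006 -0.011 1.5 1.9 5.8" --pt "0.007 -0.006 -0.011 1.5 1.9 5.8" --pt "0.007 -0.007 -0.01 1.5 1.9 5.8" --pt "0.006 -0.008 0 1.5 1.9 5.8"

```text
t: 4.7
tool_pos: [0.4681, 0.1038, 0.2991]
ee_rot: [0.083, 0.057, 0.994, 0.034]
wrist_force: [0.0, -0.0, 0.7]
grip_width: 0.0941
```

Call:
servo_tool --pt "0.005 -0.009 0 1.5 1.9 5.8" --pt "0.005 -0.01 0 1.5 1.9 5.8" --pt "0.004 -0.012 0 1.5 1.9 5.8" --pt "0 0 0 1.5 1.9 5.8"

```text
t: 5.1
tool_pos: [0.4468, 0.076, 0.294]
ee_rot: [0.004, 0.258, 0.966, 0.001]
wrist_force: [1.0, -0.3, 0.0]
grip_width: 0.0939
```

```bash
python3 - <<'E'
from h import *
o=observe();print(o['t'],o['tool_pos'],o['joints'].round(2))
G=Rflip(YAW,40); g=rd(.002,0,.017)
plan(g-.13*G[:,2],G,14)
E
```

```text
5.1 [0.44678149 0.07603653 0.29396192] [ 0.01  0.04  1.58  0.    1.51 -1.04]
end [0.5797 0.1804 0.1163] err deg 0.45066658518591496
[[-0.004, 0.011, 0.013, -2.3, 2.2, 6.5], [-0.004, 0.011, 0.013, -2.3, 2.2, 6.5], [-0.003, 0.011, 0.013, -2.3, 2.2, 6.5], [-0.002, 0.011, 0.014, -2.3, 2.2, 6.5], [-0.002, 0.01, 0.014, -2.3, 2.2, 6.5], [-0.001, 0.01, 0.014, -2.3, 2.2, 6.5], [0.0, 0.009, 0.015, -2.3, 2.2, 6.5], [0.0, 0.009, 0.015, -2.3, 2.2, 6.5], [0.0, 0.008, 0.016, -2.3, 2.2, 6.5], [0.001, 0.007, 0.016, -2.3, 2.2, 6.5], [0.001, 0.007, 0.016, -2.3, 2.2, 6.5], [0.001, 0.006, 0.016, -2.3, 2.2, 6.5], [0.001, 0.005, 0.017, -2.3, 2.2, 6.5], [0.001, 0.005, 0.017, -2.3, 2.2, 6.5]]
```

Call:
servo_tool --pt "-0.004 0.011 0.013 -2.3 2.2 6.5" --pt "-0.004 0.011 0.013 -2.3 2.2 6.5" --pt "-0.003 0.011 0.013 -2.3 2.2 6.5" --pt "-0.002 0.011 0.014 -2.3 2.2 6.5" --pt "-0.002 0.01 0.014 -2.3 2.2 6.5" --pt "-0.001 0.01 0.014 -2.3 2.2 6.5" --pt "0.0 0.009 0.015 -2.3 2.2 6.5" --pt "0.0 0.009 0.015 -2.3 2.2 6.5" --pt "0.0 0.008 0.016 -2.3 2.2 6.5" --pt "0.001 0.007 0.016 -2.3 2.2 6.5"

```text
t: 6.1
tool_pos: [0.5427, 0.1518, 0.1663]
ee_rot: [-0.123, 0.719, 0.644, 0.232]
wrist_force: [-0.6, 0.8, 0.8]
grip_width: 0.0938
```

Call:
servo_tool --pt "0.001 0.007 0.016 -2.3 2.2 6.5" --pt "0.001 0.006 0.016 -2.3 2.2 6.5" --pt "0.001 0.005 0.017 -2.3 2.2 6.5" --pt "0.001 0.005 0.017 -2.3 2.2 6.5" --pt "0 0 0 0 0 0"

```text
t: 6.6
tool_pos: [0.578, 0.1826, 0.1139]
ee_rot: [-0.164, 0.832, 0.436, 0.3]
wrist_force: [-0.9, 0.3, 0.1]
grip_width: 0.0939
```

```bash
python3 m.py wrist2.png
```

```text
6.6 [0.578  0.1826 0.1139] [-0.22  0.27  2.05  0.98  0.81 -0.31]
  test_bar [(0.86, [281.4, 174.9], [0.647, 0.2752, 0.02])]
  lip_edge [(0.9, [280.0, 179.4], [0.6367, 0.2629, 0.037])]
  head_edge [(0.84, [277.6, 173.2], [0.6223, 0.2452, 0.085])]
  track_end [(0.71, [282.6, 367.3], [0.5405, 0.1201, 0.02])]
  reader [(0.65, [280.5, 210.6], [0.6266, 0.2476, 0.0])]
```

View pics/wrist2.png

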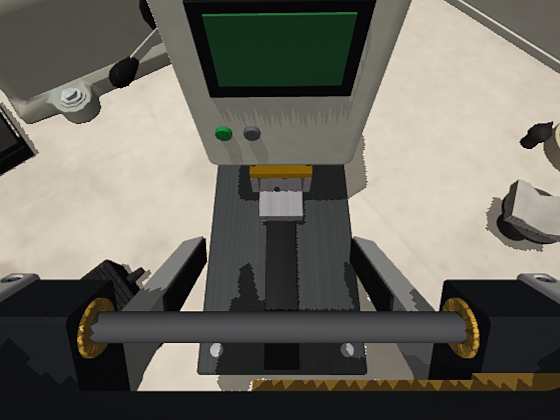

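```bash
python3 - <<'E'
import cv2
im=cv2.imread('pics/wrist2.png')
cv2.imwrite('pics/z2.png',cv2.resize(im[150:240,200:360],(800,450),interpolation=cv2.INTER_CUBIC))
cv2.imwrite('pics/z2b.png',cv2.resize(im[330:400,190:380],(760,280),interpolation=cv2.INTER_CUBIC))
from h import *
o=observe(); M=Rt(o['ee_rot']); print('tool y yaw',np.degrees(np.arctan2(M[1,1],M[0,1])),'z',M[:,2], np.degrees(np.arctan2(M[1,2],M[0,2])))
E
```

```text
tool y yaw -34.425907494349474 z [ 0.36212603  0.53412919 -0.76391802] 55.863726185042246
```

View pics/z2.png

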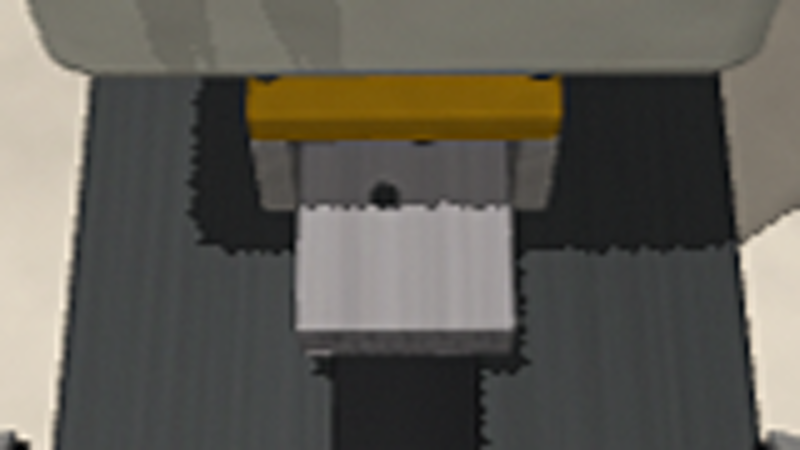

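View pics/z2b.png

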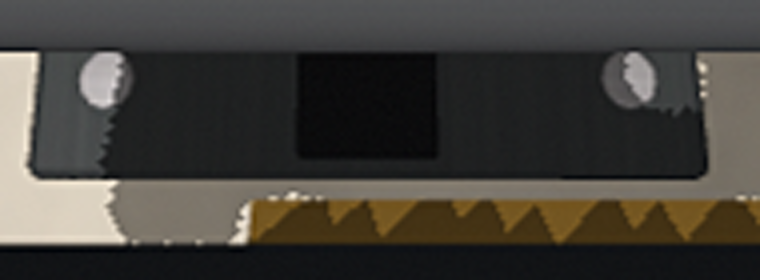

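```bash
cat > pts2.py <<'E'
pts=[((198,374),(-160,75,8)),((366.3,374.3),(-160,-75,8)),((264.3,369.3),(-155,15,20)),((299.3,369.3),(-155,-15,20)),
((249.6,178),(20,32,37)),((312,177.5),(20,-32,37)),
((260,220.4),('f',22,20)),((302.6,220.4),('f',-22,20)),((259.4,216),('f',22,34)),((303,216),('f',-22,34))]
E
python3 - <<'E'
s=open('fit.py').read(); a=s.index('pts=[');b=s.index('def res')
exec(s[:a]+open('pts2.py').read()+s[b:])
M=T[:3,:3];tip=T[:3,3];c,sn=np.cos(s[2]),np.sin(s[2]);d=tip-np.array([s[0],s[1],0])
print('TCP in reader',c*d[0]+sn*d[1],-sn*d[0]+c*d[1],tip[2]); print('toolz yaw',np.degrees(np.arctan2(M[1,2],M[0,2])))
E
```

```text
[0.6272 0.2474] 55.51 [-0.0206 -0.0015]
[[-2.2  0. ]
 [ 2.1 -0. ]
 [-0.3 -0.8]
 [ 0.4 -0.8]
 [ 0.6  0.8]
 [-0.2  0.9]
 [-0.1  0.6]
 [-0.2  0.5]
 [-0.5 -0.5]
 [ 0.3 -0.7]]
TCP in reader -0.0812764689322576 0.003851825352696993 0.11389536784649969
toolz yaw 56.339752056433454
```

```bash
sed -i 's/^ORG=.*/ORG=np.array([.6268,.2475,0]);YAW=55.5/' h.py; python3 - <<'E'
from h import *
G=Rflip(YAW,40); g=rd(.001,0,.017)
plan(g,G,10,dm=4)
E
```

```text
end [0.6274 0.2483 0.0169] err deg 0.31757892864544934
[[-0.0003, 0.0, 0.0129, 0.0, 0.0, -0.0], [-0.0003, 0.0, 0.0129, 0.0, 0.0, -0.0], [-0.0003, 0.0, 0.0129, 0.0, 0.0, -0.0], [-0.0003, 0.0001, 0.0129, 0.0, 0.0, -0.0], [-0.0003, 0.0, 0.0129, 0.0, 0.0, -0.0], [-0.0003, 0.0001, 0.0129, 0.0, 0.0, -0.0], [-0.0003, 0.0, 0.0129, 0.0, 0.0, -0.0], [-0.0003, 0.0001, 0.0129, 0.0, 0.0, -0.0], [-0.0003, 0.0, 0.0128, 0.0, 0.0, -0.0], [-0.0003, 0.0001, 0.0129, 0.0, 0.0, -0.0]]
```

```bash
python3 - <<'E'
from h import *
o=observe();L=np.load('last.npz');print(o['t'],o['tool_pos'],L['p'],o['joint_velocities'].round(4))
E
python3 m.py wrist3.png; python3 - <<'E'
import cv2,numpy as np
a=cv2.imread('pics/wrist2.png',0).astype(float);b=cv2.imread('pics/wrist3.png',0).astype(float)
print(cv2.phaseCorrelate(a[100:220,150:400],b[100:220,150:400]))
E
```

```text
6.9 [0.58168551 0.18154542 0.1173537 ] [0.57801625 0.18255066 0.11389537] [-0.0011  0.0022  0.0072  0.0031 -0.003  -0.0006]
6.9 [0.5817 0.1815 0.1174] [-0.22  0.27  2.05  0.98  0.81 -0.31]
  test_bar [(0.58, [277.4, 177.4], [0.6471, 0.2759, 0.02]), (0.18, [273.6, 176.3], [0.6444, 0.2795, 0.02])]
  lip_edge [(0.85, [275.5, 183.3], [0.6356, 0.2624, 0.037]), (0.18, [277.4, 213.2], [0.618, 0.233, 0.037])]
  head_edge [(0.79, [273.1, 173.4], [0.6241, 0.2481, 0.085])]
  track_end [(0.6, [276.3, 369.1], [0.5398, 0.1206, 0.02])]
  reader [(0.94, [277.9, 215.3], [0.6264, 0.2447, 0.0])]
((-4.5136953665793556, 3.2455660781373368), 0.8074370928626756)
```

Call:
servo_tool --pt "0 0 0.013 0 0 0" --pt "0 0 0.013 0 0 0" --pt "0 0 0.013 0 0 0" --pt "-0.001 0 0.013 0 0 0" --pt "0 0 0.013 0 0 0" --pt "-0.001 0 0.013 0 0 0" --pt "-0.001 0 0.01 0 0 0" --pt "0 0 0.002 0 0 0" --pt "0 0 0 0 0 0" --pt "0 0 0 0 0 0"

```text
t: 8.2
tool_pos: [0.6119, 0.228, 0.0455]
ee_rot: [-0.163, 0.832, 0.436, 0.302]
wrist_force: [-0.4, 0.3, 0.7]
grip_width: 0.094
```

```bash
python3 m.py wrist4.png; python3 - <<'E'
from h import *
G=Rflip(YAW,40); g=rd(.001,0,.017)
plan(g,G,4,dm=4)
E
```

```text
8.2 [0.6119 0.228  0.0455] [-0.11  0.42  2.06  1.18  0.66 -0.48]
  test_bar [(0.97, [274.5, 188.1], [0.645, 0.2786, 0.02])]
  lip_edge [(0.76, [277.4, 196.4], [0.6377, 0.2634, 0.037])]
  head_edge [(0.72, [274.2, 188.0], [0.6252, 0.2477, 0.085])]
  track_end []
  reader []
end [0.6274 0.2484 0.017 ] err deg 0.25400288356976974
[[0.0002, 0.0003, 0.0096, -0.1, 0.0, -0.1], [0.0003, 0.0003, 0.0096, -0.1, 0.0, -0.1], [0.0002, 0.0003, 0.0096, -0.1, 0.0, -0.1], [0.0003, 0.0003, 0.0097, -0.1, 0.0, -0.1]]
```

View pics/wrist4.png

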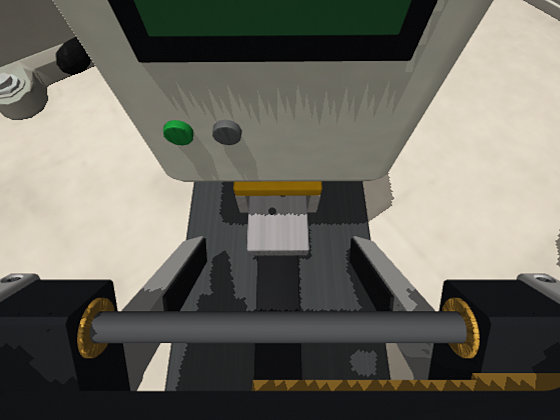

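The bar is centred between the fingers (column 278 against 279). I'll go in the last 38 mm.

Call:
servo_tool --pt "0 0.001 0.009 0 0 0" --pt "0 0 0.01 0 0 0" --pt "0.001 0 0.01 0 0 0" --pt "0 0 0.009 0 0 0" --pt "0 0 0 0 0 0" --pt "0 0 0 0 0 0" --pt "0 0 0 0 0 0"

```text
t: 9.2
tool_pos: [0.6267, 0.2485, 0.0169]
ee_rot: [-0.163, 0.832, 0.436, 0.302]
wrist_force: [-0.8, 0.5, -0.3]
grip_width: 0.0939
```

```bash
python3 m.py wrist5.png; python3 - <<'E'
from h import *
G=Rflip(YAW,40); g=rd(.001,0,.017)
o=observe();print(o['wrist_force'])
plan(g,G,1,dm=4)
E
```

```text
9.2 [0.6267 0.2485 0.0169] [-0.06  0.48  2.05  1.27  0.62 -0.54]
  test_bar [(0.73, [277.9, 200.5], [0.6475, 0.276, 0.02])]
  lip_edge [(0.96, [276.3, 211.0], [0.6378, 0.2633, 0.037])]
  head_edge [(0.84, [273.2, 205.6], [0.626, 0.2474, 0.085])]
  track_end []
  reader [(0.28, [274.4, 206.5], [0.6481, 0.2817, 0.0])]
[-0.6638542   0.59002822 -0.62112333]
end [0.6273 0.2483 0.017 ] err deg 0.06282983501976226
[[0.0001, 0.0004, 0.0003, -0.3, -0.2, -0.3]]
```

View pics/wrist5.png

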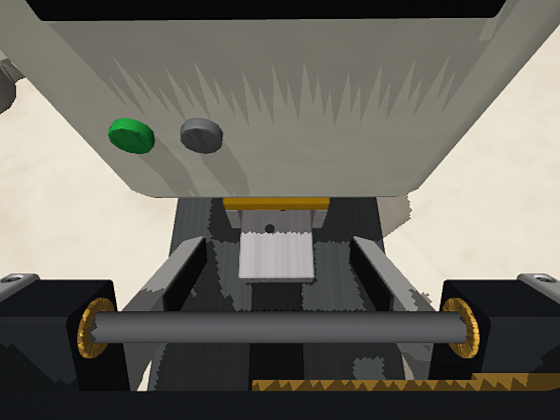

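Call:
servo_tool --pt "0 0 0 0 0 0" --pt "0 0 0 0 0 0" --pt "0 0 0 0 0 0" --pt "0 0 0 0 0 0" --pt "0 0 0 0 0 0" --pt "0 0 0 0 0 0" --hand 0 --squeeze 15

```text
t: 10.1
tool_pos: [0.6267, 0.2485, 0.0169]
ee_rot: [-0.163, 0.832, 0.436, 0.302]
wrist_force: [0.3, -0.0, -0.2]
grip_width: 0.0494
```

Call:
servo_tool --pt "0 0 0 0 0 0" --pt "0 0 0 0 0 0" --pt "0 0 0 0 0 0"

```text
t: 10.4
tool_pos: [0.6264, 0.2487, 0.0169]
ee_rot: [-0.163, 0.832, 0.437, 0.302]
wrist_force: [-0.8, 0.2, 0.3]
grip_width: 0.0438
```

```bash
python3 m.py wrist6.png; python3 - <<'E'
from h import *
o=observe();print(o['wrist_force'],o['grip_width'])
M=Rt(o['ee_rot']);u=np.array([np.cos(np.radians(YAW)),np.sin(np.radians(YAW)),0])
for d in (.02,.1): print((M.T@(-d*u)).round(4))
print(M.T@[0,0,.001])
E
```

```text
10.4 [0.6264 0.2487 0.0169] [-0.06  0.48  2.05  1.27  0.62 -0.54]
  test_bar [(0.62, [277.8, 197.1], [0.6487, 0.2783, 0.02])]
  lip_edge [(0.67, [275.7, 212.5], [0.6366, 0.2628, 0.037]), (0.4, [275.3, 197.7], [0.6422, 0.2714, 0.037])]
  head_edge [(0.63, [272.9, 207.3], [0.6251, 0.2469, 0.085]), (0.16, [276.3, 199.2], [0.6286, 0.2494, 0.085])]
  track_end []
  reader []
[-1.41014921  0.83888453  0.73087782] 0.043860938325274976
[-0.0153 -0.     -0.0129]
[-0.0764 -0.0001 -0.0645]
[ 6.44733992e-04 -7.66275089e-06 -7.64368603e-04]
```

View pics/wrist6.png

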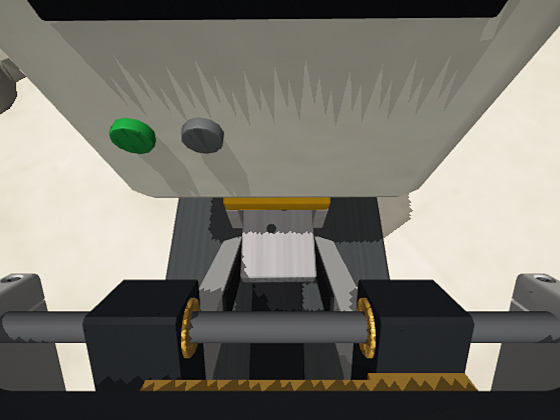

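Call:
servo_tool --pt "-0.0038 0 -0.0032 0 0 0" --pt "-0.0077 0 -0.0064 0 0 0" --pt "-0.0077 0 -0.0064 0 0 0"

```text
t: 11.0
tool_pos: [0.6126, 0.2272, 0.0169]
ee_rot: [-0.163, 0.832, 0.436, 0.302]
wrist_force: [1.1, 1.7, -0.8]
grip_width: 0.0437
```

```bash
python3 - <<'E'
from h import *
o=observe();print(o['wrist_force'],o['ft_torque'],o['grip_width'],o['tool_pos'])
E
```

```text
[ 1.1435792   1.73614583 -0.75771129] [-0.12924412  0.23192328  0.02366316] 0.043743235703736484 [0.61257015 0.22722174 0.0168768 ]
```

Moving freely (2 N, width held). I'll pull the remaining ~93 mm.

Call:
servo_tool --pt "-0.0077 0 -0.0064 0 0 0" --pt "-0.0077 0 -0.0064 0 0 0" --pt "-0.0077 0 -0.0064 0 0 0" --pt "-0.0077 0 -0.0064 0 0 0" --pt "-0.0077 0 -0.0064 0 0 0" --pt "-0.0077 0 -0.0064 0 0 0" --pt "-0.0077 0 -0.0064 0 0 0" --pt "-0.0077 0 -0.0064 0 0 0" --pt "-0.0077 0 -0.0064 0 0 0" --pt "-0.002 0 -0.0017 0 0 0"

```text
t: 12.0
tool_pos: [0.56, 0.151, 0.0168]
ee_rot: [-0.163, 0.832, 0.436, 0.303]
wrist_force: [2.2, 4.1, 4.9]
grip_width: 0.044
```

Call:
servo_tool --pt "0 0 0 0 0 0" --pt "0 0 0 0 0 0"

```text
t: 12.2
tool_pos: [0.5599, 0.1509, 0.0168]
ee_rot: [-0.163, 0.832, 0.436, 0.303]
wrist_force: [-1.7, -2.7, 10.9]
grip_width: 0.0436
```

```bash
python3 m.py wrist7.png
```

```text
12.2 [0.5599 0.1509 0.0168] [-0.3   0.43  2.2   1.23  0.71 -0.75]
  test_bar [(0.96, [278.3, 200.6], [0.5809, 0.178, 0.02])]
  lip_edge [(0.64, [276.7, 74.0], [0.6387, 0.2641, 0.037])]
  head_edge [(0.57, [273.6, 33.1], [0.6251, 0.2467, 0.085])]
  track_end [(0.85, [276.2, 308.9], [0.5393, 0.1198, 0.02])]
  reader [(0.8, [277.2, 124.9], [0.628, 0.2484, -0.0])]
```

View pics/wrist7.png

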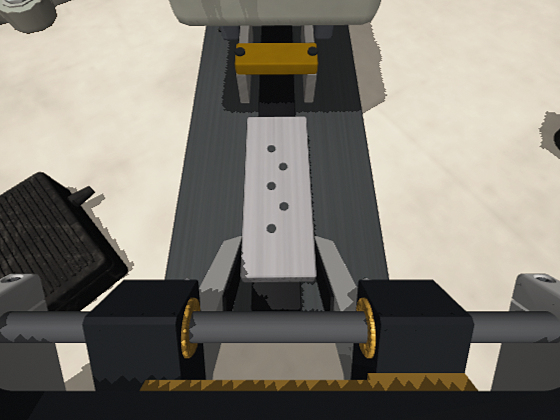

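```bash
python3 - <<'E'
from h import *
o,f=grab('wrist');a=np.radians(YAW)
for px in [(248.5,117),(306,117),(243,278),(315,278)]:
    w=atz(f,px,.034,o); d=w-ORG; print(w.round(4),[round(float(np.cos(a)*d[0]+np.sin(a)*d[1]),4),round(float(-np.sin(a)*d[0]+np.cos(a)*d[1]),4)])
print(o['wrist_force'])
E
```

```text
[0.5981 0.2418 0.034 ] [-0.0209, 0.0204]
[0.633  0.2176 0.034 ] [-0.0211, -0.0221]
[0.5325 0.1428 0.034 ] [-0.1397, 0.0185]
[0.5661 0.1197 0.034 ] [-0.1397, -0.0224]
[-2.74086425 -3.01212838 10.78890678]
```

Call:
servo_tool --pt "0 0 0 0 0 0" --pt "0 0 0 0 0 0" --pt "0 0 0 0 0 0" --pt "0 0 0 0 0 0" --pt "0 0 0 0 0 0" --hand 100

```text
t: 13.05
tool_pos: [0.5598, 0.1513, 0.0157]
ee_rot: [-0.163, 0.832, 0.436, 0.302]
wrist_force: [-0.8, -0.3, -0.2]
grip_width: 0.0806
```

The bar is out: its rear end is at x -21 mm and its front at -140, lying straight on the track. Next I'll regrasp it at mid-length, tilted 12° so the wrist camera stays clear of the head.

Call:
servo_tool --pt "0 0 -0.01 0 0 0" --pt "0 0 -0.025 0 0 0" --pt "0 0 -0.025 0 0 0" --pt "0 0 -0.025 0 0 0" --pt "0 0 -0.01 0 0 0" --pt "0 0 0 0 0 0"

```text
t: 13.65
tool_pos: [0.5264, 0.0999, 0.0895]
ee_rot: [-0.162, 0.832, 0.436, 0.303]
wrist_force: [0.4, 0.6, -0.6]
grip_width: 0.094
```

```bash
python3 - <<'E'
from h import *
o,f=grab('scene'); print(o['tool_pos'])
G=Rflip(YAW+.3,12); 
p,r=plan(rd(-.0795,-.001,.075),G,6,dm=4)
plan(rd(-.0795,-.001,.0235),G,5,p,r,dm=4)
E
```

```text
[0.52636582 0.09985319 0.08951123]
end [0.5825 0.1814 0.075 ] err deg 0.23927536216717588
[[0.0111, 0.0001, 0.0124, 0.0, -4.7, -0.1], [0.0121, 0.0001, 0.0114, 0.0, -4.7, -0.1], [0.013, 0.0002, 0.0104, 0.0, -4.7, -0.1], [0.0138, 0.0002, 0.0093, 0.0, -4.7, -0.1], [0.0145, 0.0002, 0.0082, 0.0, -4.7, -0.1], [0.015, 0.0002, 0.0069, 0.0, -4.7, -0.1]]
end [0.5826 0.1815 0.0235] err deg 0.23927536216717588
[[-0.0021, 0.0, 0.0101, 0.0, 0.0, 0.0], [-0.0021, 0.0, 0.0101, 0.0, 0.0, 0.0], [-0.0021, 0.0, 0.0101, 0.0, 0.0, 0.0], [-0.0022, 0.0001, 0.01, 0.0, 0.0, 0.0], [-0.0021, 0.0, 0.0101, 0.0, 0.0, 0.0]]
```

Call:
servo_tool --pt "0.011 0 0.012 0 -4.7 -0.1" --pt "0.012 0 0.011 0 -4.7 -0.1" --pt "0.013 0 0.01 0 -4.7 -0.1" --pt "0.014 0 0.009 0 -4.7 -0.1" --pt "0.015 0.001 0.008 0 -4.7 -0.1" --pt "0.015 0 0.007 0 -4.7 -0.1" --pt "0 0 0 0 0 0" --pt "0 0 0 0 0 0" --pt "0 0 0 0 0 0"

```text
t: 14.6
tool_pos: [0.5801, 0.1811, 0.0749]
ee_rot: [-0.051, 0.878, 0.467, 0.09]
wrist_force: [-0.3, 0.2, 0.2]
grip_width: 0.0939
```

```bash
python3 m.py wrist8.png; python3 - <<'E'
from h import *
G=Rflip(YAW+.3,12); 
plan(rd(-.0795,-.001,.0235),G,5,dm=4)
E
```

```text
14.6 [0.5801 0.1811 0.0749] [0.08 0.35 1.77 0.21 0.91 0.55]
  test_bar [(0.87, [278.5, 239.5], [0.5808, 0.1788, 0.02])]
  lip_edge [(0.67, [279.8, 108.9], [0.6391, 0.2636, 0.037])]
  head_edge [(0.8, [276.3, 124.2], [0.6246, 0.2459, 0.085])]
  track_end []
  reader [(0.93, [278.4, 144.9], [0.6263, 0.2468, 0.0])]
end [0.5826 0.1814 0.0235] err deg 0.23527696603115808
[[-0.002, 0.0001, 0.0104, 0.0, 0.0, 0.0], [-0.0019, 0.0001, 0.0104, 0.0, 0.0, 0.0], [-0.002, 0.0, 0.0104, 0.0, 0.0, 0.0], [-0.0019, 0.0001, 0.0104, 0.0, 0.0, 0.0], [-0.002, 0.0, 0.0105, 0.0, 0.0, 0.0]]
```

View pics/wrist8.png

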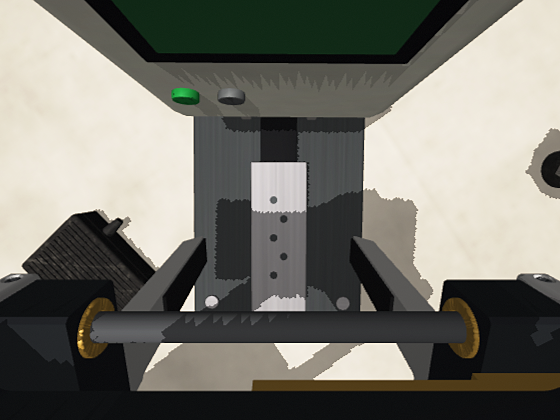

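Call:
servo_tool --pt "-0.002 0 0.01 0 0 0" --pt "-0.003 0 0.011 0 0 0" --pt "-0.002 0 0.01 0 0 0" --pt "-0.003 0 0.011 0 0 0" --pt "-0.002 0 0.01 0 0 0" --pt "0 0 0 0 0 0" --pt "0 0 0 0 0 0"

```text
t: 15.6
tool_pos: [0.5813, 0.1808, 0.0225]
ee_rot: [-0.05, 0.878, 0.467, 0.091]
wrist_force: [0.2, 0.2, 0.2]
grip_width: 0.0941
```

```bash
python3 - <<'E'
from h import *
o=observe();print(o['tool_pos'],o['wrist_force'],rd(-.0795,-.001,.0235))
for t in ['top','scene']:
    o,f=grab(t)
    for n,z in [('tray',0.),('block_a',.003)]:
        print(t,n,[(round(r['conf'],2),np.round(r['xy'],1).tolist(),atz(f,r['xy'],z,o).round(4).tolist()) for r in place_of(t,n)][:3])
E
```

```text
[0.58125343 0.18075671 0.02250157] [0.18195393 0.17180286 0.20186417] [0.58259483 0.18141556 0.0235    ]
top tray [(0.86, [354.8, 199.2], [0.547, -0.2553, 0.0])]
top block_a [(0.86, [386.7, 209.6], [0.5092, -0.361, 0.003]), (0.69, [378.1, 175.6], [0.6273, -0.3379, 0.003])]
scene tray [(0.81, [364.0, 257.7], [0.5429, -0.2562, 0.0])]
scene block_a [(0.72, [404.3, 246.2], [0.6251, -0.3378, 0.003]), (0.56, [395.7, 284.7], [0.4995, -0.3583, 0.003])]
```

Call:
servo_tool --pt "0 0 0 0 0 0" --pt "0 0 0 0 0 0" --pt "0 0 0 0 0 0" --pt "0 0 0 0 0 0" --pt "0 0 0 0 0 0" --pt "0 0 0 0 0 0" --pt "0 0 0 0 0 0" --pt "0 0 0 0 0 0" --pt "0 0 0 0 0 0" --hand 0 --squeeze 40

```text
t: 16.8
tool_pos: [0.5809, 0.1809, 0.0229]
ee_rot: [-0.05, 0.878, 0.467, 0.091]
wrist_force: [-1.3, 0.8, 1.6]
grip_width: 0.0435
```

Call:
servo_tool --pt "0.0005 0 -0.003 0 0 0" --pt "0.001 0 -0.005 0 0 0" --pt "0.001 0 -0.005 0 0 0" --pt "0.001 0 -0.005 0 0 0" --pt "0 0 0 0 0 0"

```text
t: 17.3
tool_pos: [0.582, 0.1804, 0.0424]
ee_rot: [-0.05, 0.878, 0.467, 0.092]
wrist_force: [1.4, -0.0, -3.8]
grip_width: 0.0434
```

```bash
python3 m.py wrist9.png; python3 - <<'E'
from h import *
o,f=grab('top'); save(f,'top9.png')
o=observe();print(o['wrist_force'],o['ft_torque'],o['grip_width'],o['tool_pos'])
for px in [(305,162),(407,160),(411,233),(307,234)]: print(atz(f,px,.032).round(3))
E
```

```text
17.3 [0.582  0.1804 0.0424] [0.08 0.39 1.81 0.22 0.83 0.53]
  test_bar [(0.64, [276.3, 137.9], [0.6253, 0.2437, 0.02]), (0.55, [277.8, 250.9], [0.5807, 0.1755, 0.02])]
  lip_edge [(0.96, [274.9, 98.4], [0.637, 0.2627, 0.037]), (0.45, [272.4, 106.6], [0.6327, 0.2592, 0.037])]
  head_edge []
  track_end []
  reader [(0.87, [274.0, 138.0], [0.6258, 0.2479, 0.0])]
[ 0.4596198  -0.2095933  -3.63686037] [-0.30890646  0.28501165 -0.01831551] 0.04350020710674926 [0.58104019 0.18039092 0.04111222]
[ 0.672 -0.087  0.032]
[ 0.673 -0.431  0.032]
[ 0.427 -0.429  0.032]
[ 0.428 -0.088  0.032]
```

View pics/wrist9.png

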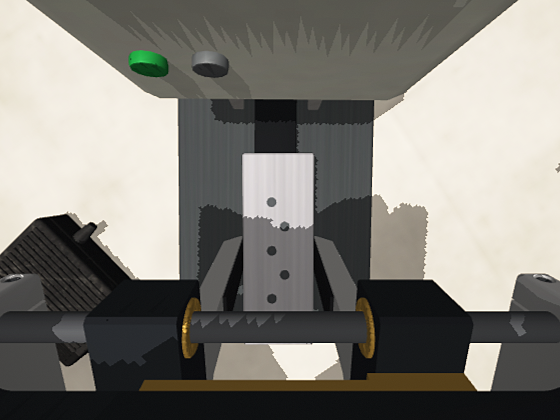

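View pics/top9.png

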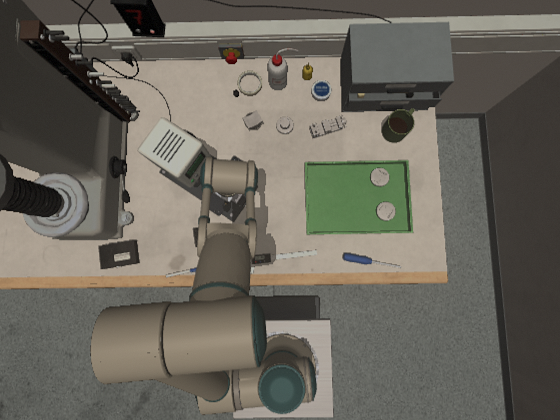

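```bash
python3 - <<'E'
from h import *
p,r=plan(rd(-.15,-.001,.13),Rflip(YAW,12),4)
p,r=plan([.551,-.173,.12],Rflip(0,12),12,p,r)
E
```

```text
end [0.5425 0.1234 0.1298] err deg 0.17177754610705448
[[-0.012, 0.0, -0.025, -0.1, 0.0, 0.1], [-0.012, 0.0, -0.025, -0.1, 0.0, 0.1], [-0.012, 0.0, -0.026, -0.1, 0.0, 0.1], [-0.013, 0.0, -0.025, -0.1, 0.0, 0.1]]
end [ 0.5515 -0.1734  0.1196] err deg 0.705769341583406
[[-0.02, 0.015, -0.003, -0.9, 0.0, 4.5], [-0.018, 0.016, -0.003, -0.9, 0.0, 4.5], [-0.017, 0.018, -0.003, -0.9, 0.0, 4.5], [-0.016, 0.019, -0.003, -0.9, 0.0, 4.5], [-0.014, 0.02, -0.002, -0.9, 0.0, 4.5], [-0.013, 0.021, -0.002, -0.9, 0.0, 4.5], [-0.011, 0.022, -0.001, -0.9, 0.0, 4.5], [-0.009, 0.023, -0.001, -0.9, 0.0, 4.5], [-0.007, 0.024, -0.001, -0.9, 0.0, 4.5], [-0.006, 0.024, -0.001, -0.9, 0.0, 4.5], [-0.004, 0.024, 0.0, -0.9, 0.0, 4.5], [-0.001, 0.025, 0.001, -0.9, 0.0, 4.5]]
```

Call:
servo_tool --pt "-0.003 0 -0.013 0 0 0" --pt "-0.006 0 -0.02 0 0 0" --pt "-0.01 0 -0.02 0 0 0" --pt "-0.012 0 -0.02 0 0 0" --pt "-0.018 0 -0.02 0 0 0" --pt "-0.02 0.015 -0.005 -0.9 0 4.5" --pt "-0.018 0.016 -0.003 -0.9 0 4.5" --pt "-0.017 0.018 -0.003 -0.9 0 4.5" --pt "-0.016 0.019 -0.003 -0.9 0 4.5" --pt "-0.014 0.02 -0.002 -0.9 0 4.5"

```text
t: 18.65
tool_pos: [0.5488, -0.0008, 0.1209]
ee_rot: [-0.032, 0.954, 0.281, 0.098]
wrist_force: [0.3, -0.0, -3.9]
grip_width: 0.0434
```

Call:
servo_tool --pt "-0.013 0.021 -0.002 -0.9 0 4.5" --pt "-0.011 0.022 -0.001 -0.9 0 4.5" --pt "-0.009 0.023 -0.001 -0.9 0 4.5" --pt "-0.007 0.024 -0.001 -0.9 0 4.5" --pt "-0.006 0.024 -0.001 -0.9 0 4.5" --pt "-0.004 0.02 0 -0.9 0 4.5" --pt "-0.001 0.01 0 -0.9 0 4.5" --pt "0 0 0 0 0 0" --pt "0 0 0 0 0 0" --pt "0 0 0 0 0 0"

```text
t: 19.65
tool_pos: [0.5525, -0.153, 0.1144]
ee_rot: [-0.006, 0.995, 0.009, 0.101]
wrist_force: [-0.5, -0.1, -4.6]
grip_width: 0.044
```

```bash
python3 - <<'E'
from h import *
o,f=grab('wrist'); save(f,'wrist10.png'); print(o['t'],o['tool_pos'],o['wrist_force'],o['grip_width'],o['joints'].round(2))
for n,z in [('test_bar',.1),('block_a',.003),('tray',0)]:
  print(n,[(round(r['conf'],2),np.round(r['xy'],1).tolist(),atz(f,r['xy'],z,o).round(4).tolist()) for r in place_of('wrist',n)][:3])
plan([.551,-.173,.05],Rflip(0,12),6)
E
```

```text
19.65 [ 0.55245979 -0.15297376  0.11441642] [-0.47520854 -0.05087564 -4.57244609] 0.04397615125822866 [-0.46  0.24  1.82  0.13  0.91  1.02]
test_bar [(0.83, [278.0, 251.4], [0.5499, -0.1537, 0.1])]
block_a [(0.96, [471.9, 280.8], [0.5039, -0.3539, 0.003]), (0.7, [462.7, 164.3], [0.6232, -0.3379, 0.003])]
tray [(0.56, [380.5, 234.3], [0.5499, -0.259, 0.0])]
end [ 0.5509 -0.1727  0.0503] err deg 0.3891201138064423
[[-0.002, 0.003, 0.01, -0.1, 0.1, 0.1], [-0.003, 0.003, 0.01, -0.1, 0.1, 0.1], [-0.002, 0.004, 0.011, -0.1, 0.1, 0.1], [-0.003, 0.003, 0.01, -0.1, 0.1, 0.1], [-0.002, 0.004, 0.011, -0.1, 0.1, 0.1], [-0.003, 0.003, 0.01, -0.1, 0.1, 0.1]]
```

View pics/wrist10.png

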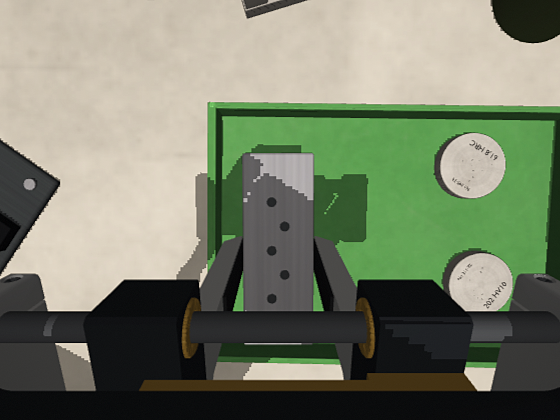

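Call:
servo_tool --pt "-0.002 0.003 0.01 0 0 0" --pt "-0.003 0.003 0.011 0 0 0" --pt "-0.002 0.004 0.012 0 0 0" --pt "-0.003 0.004 0.014 0 0 0" --pt "-0.003 0.003 0.014 0 0 0" --pt "-0.003 0.003 0.013 0 0 0" --pt "-0.003 0 0.012 0 0 0" --pt "-0.001 0 0.006 0 0 0" --pt "0 0 0 0 0 0" --pt "0 0 0 0 0 0"

```text
t: 20.85
tool_pos: [0.552, -0.1728, 0.0196]
ee_rot: [-0.006, 0.995, 0.008, 0.101]
wrist_force: [0.1, 0.5, -3.7]
grip_width: 0.0436
```

```bash
python3 - <<'E'
from h import *
o,f=grab('wrist'); save(f,'wrist11.png'); print(o['t'],o['tool_pos'],o['wrist_force'],o['ft_torque'])
M=Rt(o['ee_rot']);print(M.round(3))
E
```

```text
20.85 [ 0.55204023 -0.17281302  0.01962968] [ 0.12693041  0.5220226  -3.70553862] [-0.02758163  0.43027601  0.03062194]
[[ 0.98   0.017  0.2  ]
 [ 0.015 -1.     0.014]
 [ 0.2   -0.011 -0.98 ]]
```

View pics/wrist11.png

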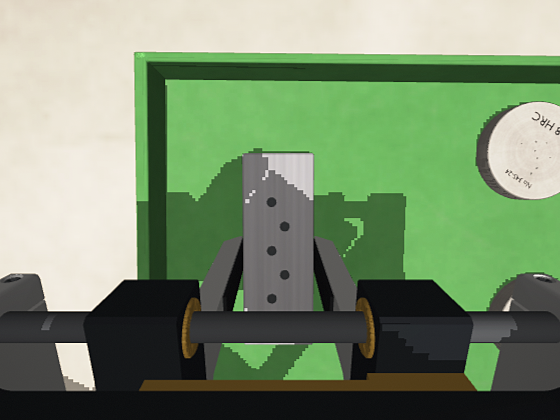

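Call:
servo_tool --pt "-0.001 0 0.005 0 0 0" --pt "-0.0008 0 0.004 0 0 0" --pt "-0.0002 0 0.001 0 0 0" --pt "-0.0002 0 0.001 0 0 0" --pt "0 0 0 0 0 0" --pt "0 0 0 0 0 0"

```text
t: 21.5
tool_pos: [0.552, -0.1726, 0.0086]
ee_rot: [-0.006, 0.995, 0.008, 0.101]
wrist_force: [-0.5, -0.5, -3.2]
grip_width: 0.0432
```

Call:
servo_tool --pt "-0.0002 0 0.001 0 0 0" --pt "0 0 0 0 0 0"

```text
t: 21.7
tool_pos: [0.5519, -0.1725, 0.0075]
ee_rot: [-0.006, 0.995, 0.008, 0.101]
wrist_force: [0.1, -0.2, -3.6]
grip_width: 0.0438
```

Call:
servo_tool --pt "-0.0002 0 0.001 0 0 0" --pt "0 0 0 0 0 0"

```text
t: 21.9
tool_pos: [0.5519, -0.1725, 0.0065]
ee_rot: [-0.006, 0.995, 0.008, 0.101]
wrist_force: [-0.5, -0.8, -3.7]
grip_width: 0.0441
```

Call:
servo_tool --pt "-0.0001 0 0.0006 0 0 0" --pt "0 0 0 0 0 0"

```text
t: 22.1
tool_pos: [0.552, -0.1725, 0.0061]
ee_rot: [-0.006, 0.995, 0.008, 0.101]
wrist_force: [-1.8, -0.3, -1.9]
grip_width: 0.0433
```

Call:
servo_tool --pt "-0.0001 0 0.0006 0 0 0" --pt "0 0 0 0 0 0"

```text
t: 22.3
tool_pos: [0.552, -0.1726, 0.006]
ee_rot: [-0.006, 0.995, 0.008, 0.101]
wrist_force: [-2.8, 0.6, 4.5]
grip_width: 0.0436
```

Touchdown came where expected (TCP z 6 mm). I'll release slowly and rise.

Call:
servo_tool --pt "0 0 0 0 0 0" --pt "0 0 0 0 0 0" --pt "0 0 0 0 0 0" --pt "0 0 0 0 0 0" --pt "0 0 0 0 0 0" --pt "0 0 0 0 0 0" --hand 90

```text
t: 22.9
tool_pos: [0.5521, -0.1725, 0.0053]
ee_rot: [-0.006, 0.995, 0.008, 0.101]
wrist_force: [0.0, 0.1, 1.4]
grip_width: 0.084
```

Call:
servo_tool --pt "0.001 0 -0.005 0 0 0" --pt "0.003 0 -0.015 0 0 0" --pt "0.005 0 -0.025 0 0 0" --pt "0.006 0 -0.03 0 0 0" --pt "0.006 0 -0.03 0 0 0" --pt "0.006 0 -0.03 0 0 0" --pt "0 0 -0.02 0 0 0" --pt "0 0 0 0 0 0"

```text
t: 23.7
tool_pos: [0.5491, -0.1753, 0.1663]
ee_rot: [-0.004, 0.995, 0.008, 0.104]
wrist_force: [-0.5, -0.2, 0.1]
grip_width: 0.0847
```

```bash
python3 - <<'E'
from h import *
o,f=grab('wrist'); save(f,'wrist12.png'); print(o['t'],o['tool_pos'],o['joints'].round(2),o['wrist_force'])
for n,z in [('test_bar',.003),('block_a',.003),('tray',0)]:
  print(n,[(round(r['conf'],2),np.round(r['xy'],1).tolist(),atz(f,r['xy'],z,o).round(4).tolist()) for r in place_of('wrist',n)][:3])
for t in ['top','scene']:
    o,f=grab(t); save(f,t+'12.png')
    for n,z in [('press_point',.03)]:
        print(t,n,[(round(r['conf'],2),np.round(r['xy'],1).tolist(),atz(f,r['xy'],z,o).round(4).tolist()) for r in place_of(t,n)][:3])
E
```

```text
23.7 [ 0.54912507 -0.17531868  0.16627333] [-0.5   0.2   1.73  0.13  1.03  0.99] [-0.47221776 -0.22449878  0.06428342]
test_bar [(0.62, [278.4, 224.3], [0.5506, -0.1754, 0.003])]
block_a [(0.7, [417.3, 167.9], [0.621, -0.3397, 0.003]), (0.58, [424.2, 261.5], [0.5086, -0.3527, 0.003])]
tray [(0.7, [351.8, 225.0], [0.551, -0.2646, 0.0])]
top press_point [(0.62, [208.4, 238.2], [0.4192, 0.2377, 0.03])]
scene press_point [(0.92, [177.0, 221.1], [0.402, 0.2346, 0.03])]
```

View pics/wrist12.png

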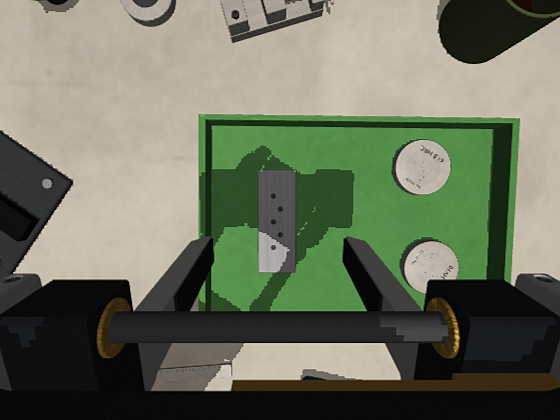

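View pics/scene12.png

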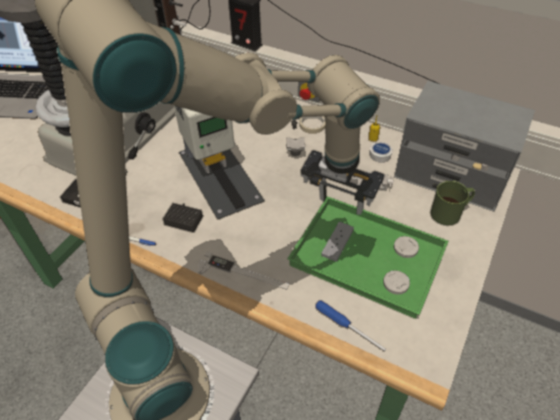

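The bar lies flat in the empty half (wrist picture columns 258–295, rows 170–271). The blocks are still where they were. Next I'll go above the switch for a close look, with the fingers shut.

```bash
python3 - <<'E'
from h import *
plan([.39,.20,.20],Rflip(20,0),10)
E
```

```text
end [0.3895 0.2    0.1995] err deg 0.493216153337892
[[-0.014, -0.038, -0.006, 0.1, -1.1, -1.9], [-0.013, -0.038, -0.006, 0.1, -1.1, -1.9], [-0.012, -0.039, -0.006, 0.1, -1.1, -1.9], [-0.011, -0.039, -0.005, 0.1, -1.1, -1.9], [-0.009, -0.039, -0.005, 0.1, -1.1, -1.9], [-0.008, -0.04, -0.005, 0.1, -1.1, -1.9], [-0.007, -0.04, -0.005, 0.1, -1.1, -1.9], [-0.006, -0.04, -0.005, 0.1, -1.1, -1.9], [-0.004, -0.04, -0.004, 0.1, -1.1, -1.9], [-0.004, -0.04, -0.004, 0.1, -1.1, -1.9]]
```

Call:
servo_tool --pt "-0.014 -0.038 -0.006 0.1 -1.1 -1.9" --pt "-0.013 -0.038 -0.006 0.1 -1.1 -1.9" --pt "-0.012 -0.039 -0.006 0.1 -1.1 -1.9" --pt "-0.011 -0.039 -0.005 0.1 -1.1 -1.9" --pt "-0.009 -0.039 -0.005 0.1 -1.1 -1.9" --pt "-0.008 -0.04 -0.005 0.1 -1.1 -1.9" --pt "-0.007 -0.04 -0.005 0.1 -1.1 -1.9" --pt "-0.006 -0.04 -0.005 0.1 -1.1 -1.9" --pt "-0.004 -0.04 -0.004 0.1 -1.1 -1.9" --pt "-0.004 -0.04 -0.004 0.1 -1.1 -1.9" --hand 0 --squeeze 10

```text
t: 25.1
tool_pos: [0.3892, 0.2012, 0.1999]
ee_rot: [0.003, 0.985, 0.174, 0.004]
wrist_force: [0.7, 1.2, -0.1]
grip_width: 0.0082
```

Call:
servo_tool --pt "0 0 0 0 0 0" --pt "0 0 0 0 0 0" --pt "0 0 0 0 0 0"

```text
t: 25.4
tool_pos: [0.3901, 0.1989, 0.1996]
ee_rot: [0.003, 0.985, 0.173, 0.004]
wrist_force: [-0.3, -0.3, 0.1]
grip_width: 0.0006
```

```bash
python3 - <<'E'
from h import *
o,f=grab('wrist'); save(f,'wrist13.png'); print(o['t'],o['tool_pos'],o['joints'].round(2),o['grip_width'])
for n,z in [('press_point',.03)]:
  print(n,[(round(r['conf'],2),np.round(r['xy'],1).tolist(),atz(f,r['xy'],z,o).round(4).tolist()) for r in place_of('wrist',n)][:3])
print('tcp px',proj(f,o['tool_pos'],o))
E
```

```text
25.4 [0.39007028 0.19894147 0.19964892] [ 0.32  0.07  1.79 -0.01  1.28  1.54] 0.0005745348046048898
press_point [(0.84, [254.4, 168.6], [0.4141, 0.2346, 0.03])]
tcp px [np.float64(276.09737043789755), np.float64(251.59472873241327)]
```

View pics/wrist13.png

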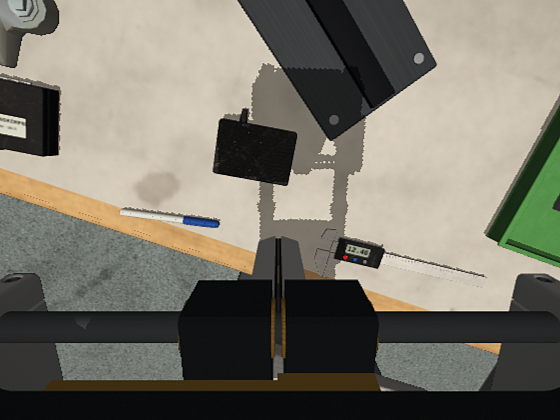

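```bash
python3 - <<'E'
import cv2
from h import *
im=cv2.imread('pics/wrist13.png'); cv2.imwrite('pics/z13.png',cv2.resize(im[100:200,200:310],(770,700),interpolation=cv2.INTER_CUBIC))
o,f=grab('wrist')
for px in [(219,119),(297,132),(289,185),(214,173),(254.4,168.6),(251.5,179)]: print(px,atz(f,px,.029,o).round(4))
E
```

```text
(219, 119) [0.4539 0.2902 0.029 ]
(297, 132) [0.4707 0.2017 0.029 ]
(289, 185) [0.4097 0.1889 0.029 ]
(214, 173) [0.3931 0.2778 0.029 ]
(254.4, 168.6) [0.4143 0.2343 0.029 ]
(251.5, 179) [0.4013 0.2336 0.029 ]
```

View pics/z13.png

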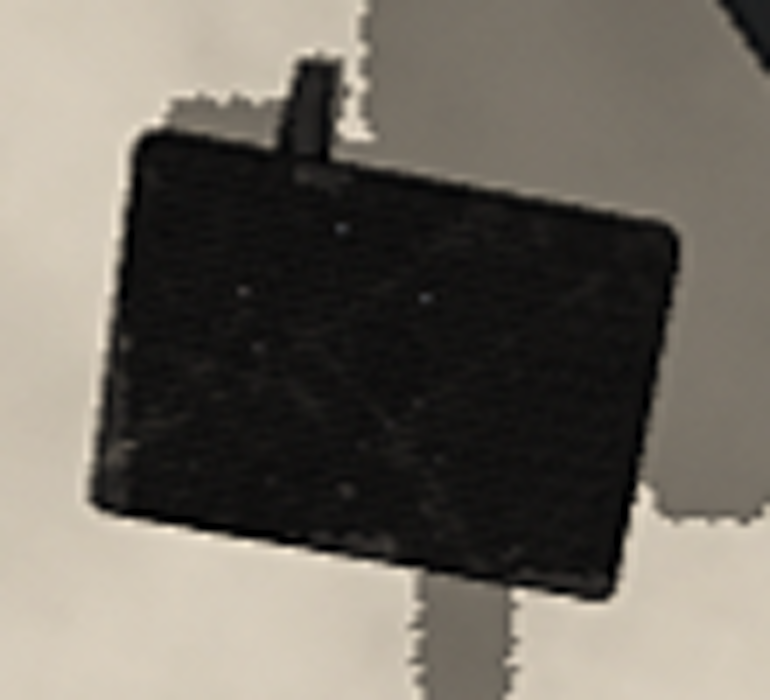

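```bash
python3 - <<'E'
from h import *
plan([.413,.2345,.042],Rflip(20,0),7)
E
```

```text
end [0.413  0.2341 0.0419] err deg 0.41606502465642436
[[0.005, -0.004, 0.023, 0.1, -0.1, -0.0], [0.005, -0.004, 0.022, 0.1, -0.1, -0.0], [0.005, -0.004, 0.023, 0.1, -0.1, -0.0], [0.004, -0.004, 0.022, 0.1, -0.1, -0.0], [0.005, -0.003, 0.023, 0.1, -0.1, -0.0], [0.005, -0.004, 0.022, 0.1, -0.1, -0.0], [0.004, -0.003, 0.023, 0.1, -0.1, -0.0]]
```

Call:
servo_tool --pt "0.006 -0.005 0.022 0 0 0" --pt "0.006 -0.005 0.023 0 0 0" --pt "0.006 -0.005 0.023 0 0 0" --pt "0.006 -0.004 0.023 0 0 0" --pt "0.006 -0.004 0.023 0 0 0" --pt "0.004 -0.003 0.023 0 0 0" --pt "0 0 0.02 0 0 0" --pt "0 0 0 0 0 0" --pt "0 0 0 0 0 0"

```text
t: 26.45
tool_pos: [0.415, 0.2345, 0.0433]
ee_rot: [0.003, 0.985, 0.173, 0.004]
wrist_force: [0.7, -0.4, -0.0]
grip_width: 0.0007
```

```bash
python3 - <<'E'
from h import *
o,f=grab('wrist'); save(f,'wrist14.png'); print(o['t'],o['tool_pos'],o['wrist_force'])
for n,z in [('press_point',.03)]:
  print(n,[(round(r['conf'],2),np.round(r['xy'],1).tolist(),atz(f,r['xy'],z,o).round(4).tolist()) for r in place_of('wrist',n)][:3])
E
```

```text
26.45 [0.41500567 0.2345243  0.04330176] [ 0.73013363 -0.38130644 -0.03262635]
press_point [(0.63, [274.2, 245.7], [0.4135, 0.2354, 0.03])]
```

View pics/wrist14.png

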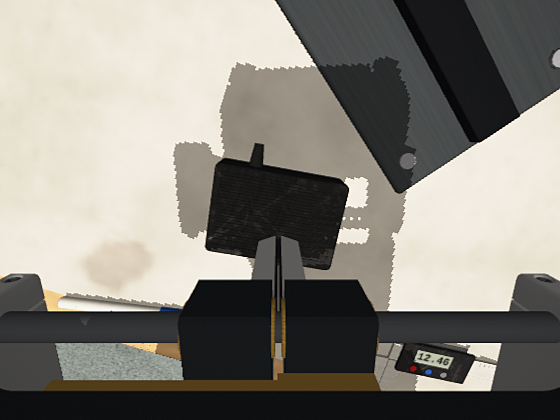

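Call:
servo_tool --pt "-0.001 0 0.005 0 0 0" --pt "0 0 0.005 0 0 0" --pt "0 0 0.002 0 0 0" --pt "0 0 0 0 0 0"

```text
t: 26.95
tool_pos: [0.4135, 0.2347, 0.0309]
ee_rot: [0.003, 0.985, 0.173, 0.004]
wrist_force: [-0.3, -0.4, -0.1]
grip_width: 0.0004
```

Call:
servo_tool --pt "0 0 0.001 0 0 0" --pt "0 0 0.001 0 0 0" --pt "0 0 0 0 0 0"

```text
t: 27.25
tool_pos: [0.4138, 0.2349, 0.0294]
ee_rot: [0.003, 0.985, 0.173, 0.005]
wrist_force: [-1.3, -0.1, 3.3]
grip_width: 0.0002
```

Call:
servo_tool --pt "0 0 0.001 0 0 0" --pt "0 0 0.001 0 0 0" --pt "0 0 0 0 0 0"

```text
t: 27.55
tool_pos: [0.4134, 0.2348, 0.0275]
ee_rot: [0.003, 0.985, 0.173, 0.004]
wrist_force: [-3.5, -0.9, 6.3]
grip_width: 0.0004
```

Call:
servo_tool --pt "0 0 0.001 0 0 0" --pt "0 0 0.001 0 0 0" --pt "0 0 0 0 0 0"

```text
t: 27.85
tool_pos: [0.4132, 0.2348, 0.0263]
ee_rot: [0.003, 0.985, 0.173, 0.004]
wrist_force: [-4.7, -1.1, 13.6]
grip_width: 0.0007
```

Call:
servo_tool --pt "0 0 0.001 0 0 0" --pt "0 0 0 0 0 0"

```text
t: 28.05
tool_pos: [0.4133, 0.2348, 0.0261]
ee_rot: [0.003, 0.985, 0.173, 0.004]
wrist_force: [-5.5, -2.9, 20.8]
grip_width: 0.0002
```

It's on the stop: the force climbs to 21 N while the height stalls at 26.1 mm (4 mm below first contact). I'll hold briefly, then release.

Call:
servo_tool --pt "0 0 0 0 0 0" --pt "0 0 0 0 0 0" --pt "0 0 0 0 0 0" --pt "0 0 -0.004 0 0 0" --pt "0 0 -0.01 0 0 0" --pt "0 0 -0.03 0 0 0" --pt "0 0 -0.04 0 0 0" --pt "0 0 -0.04 0 0 0" --pt "0 0 -0.03 0 0 0" --pt "0 0 0 0 0 0"

```text
t: 29.05
tool_pos: [0.4155, 0.2366, 0.1827]
ee_rot: [0.002, 0.985, 0.173, 0.01]
wrist_force: [0.9, 0.4, 0.1]
grip_width: 0.0003
```

```bash
python3 - <<'E'
from h import *
o,f=grab('top'); save(f,'top15.png');o,f=grab('wrist'); save(f,'wrist15.png');print(o['t'],o['tool_pos'],o['wrist_force'])
o,f=grab('scene'); save(f,'scene15.png')
for n,z in [('test_bar',.003),('block_a',.003)]:
  print(n,[(round(r['conf'],2),atz(f,r['xy'],z,o).round(4).tolist()) for r in place_of('scene',n)][:3])
E
```

```text
29.1 [0.41383252 0.23591199 0.18019441] [ 0.15496713 -0.81588846  0.01974682]
test_bar [(0.79, [0.5567, -0.1713, 0.003])]
block_a [(0.97, [0.5031, -0.3517, 0.003]), (0.79, [0.6282, -0.3417, 0.003])]
```

View pics/scene15.png

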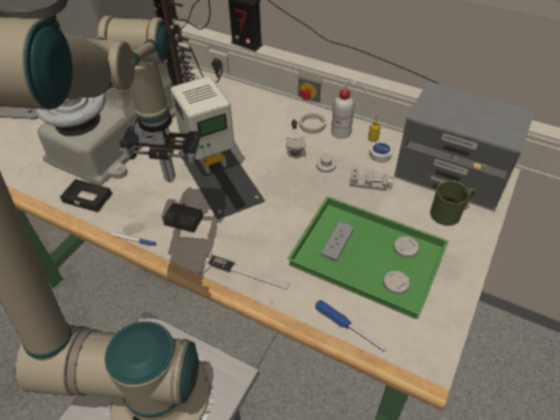

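View pics/top15.png

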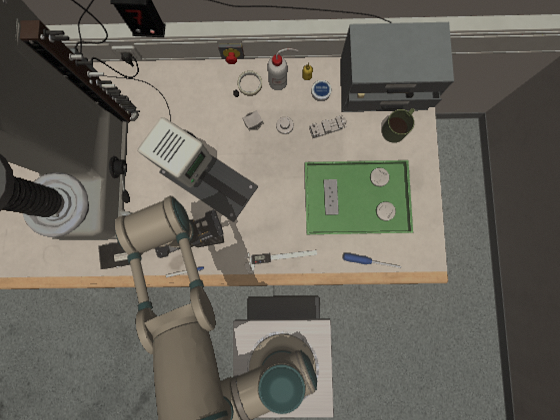

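The pictures show the bar flat in the tray at top (331,197), the blocks at (379,177) and (386,211) as before, the reader track empty, and the arm clear of everything.

```bash
python3 -c "
from rig import order; print(order.job_done())"
```

```text
the job is handed in; nothing more can be done
None
```

The job is done and handed in at about 29 s.

- **Pulling the bar out:** I gripped its front end with the tool tilted 40° and slid it 119 mm along the track, until its rear end was 21 mm in front of the head. Sideways force stayed under 5 N. At the end of the pull the tool showed 11 N vertically.
- **Laying it in the tray:** I regripped the bar at mid-length and lowered it onto the floor of the tray's empty half. Contact came at the expected height, with about 8 N on the floor, and I let go there.
- **Pressing the switch:** With the fingers shut I pressed the pad 4 mm down to its stop, where the height stalled and the force reached 21 N. I then let go and rose clear.

**Last checks:** The final pictures show the bar flat at about (0.55, -0.17), both blocks where they were, the track empty and the robot touching nothing.

**What failed or disagreed:**
- My first tilted approach ran into the last joint's range end at -2.7 rad, so I used the half-turned grasp.
- The cameras differed by up to about 17 mm on the reader and about 30 mm on the switch. I went by the close wrist views.
- I judged the switch fully down and released from force and height only. I did not measure the pad's angle.

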